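Fit the bearing balls and hold the spread snap ring at the spindle groove

TASK

Finish this banding-wheel head: put the two loose white balls into its two empty wells, one ball per well. Then take the red-handled spreading pliers, put their two tips into the eyelets of the dark snap ring, squeeze the handles fully to spread it, and lift it and lower it over the spindle until it lies flat and level with the dark groove. Finish holding it there: pliers squeezed in the gripper, ring spread open around the groove, carried by the pliers alone; touch the ring only with the pliers and leave the other things on the table where they are.

Things in the scene. Friction and masses are not known exactly. Their poses are not given: they have to be found in the camera images.
- head: fixed green square base 156 x 156 x 22 mm; origin: centre of its underside, z up. Six wells on a circle of 56 mm radius: white balls, fixed and 38 mm high at the top, fill those at 0, 60, 180, 300 degrees from its x axis; 120 and 240 are empty. Central upright steel spindle, 73.5 mm high, see groove
- well_1 (a point): where the centre of a ball seated in the empty well at 120 degrees lies: 26 mm above the table, 4 mm above the base's top. The well is round, 27 mm wide, 8 mm deep, with a flat floor
- well_2 (a point): the same for the empty well at 240 degrees
- groove (a point): middle of the spindle's groove, on its axis, 57 mm above the table. Groove dark, 28 mm in diameter, from 52.5 to 61.5 mm high. Spindle 35 mm in diameter below it and above it to 64.5 mm, then a cone narrowing to 20 mm at the top (73.5 mm); a collar 52 mm wide at its foot up to 26 mm
- dish: blue block 70 x 130 x 12 mm (x, y, z), fixed; origin: centre of its underside; a shallow seat (21 mm wide, 4 mm deep) at y = -30 and +30 mm holds one loose ball each
- ball_1_center (a point): centre of a loose white ceramic ball, 24 mm in diameter, 28 g, at the start 20 mm above the table in a seat of the dish; the two are alike
- ball_2_center (a point): centre of the other loose ball
- ball_1: the first ball (its frame turns as it rolls; use its centre point)
- ball_2: the second ball (use its centre point)
- stand: wooden stand, fixed, 90 x 80 mm; origin on its underside, below the ring's axis at the start; the ring lies loose on its flat top, 26 mm high; under the eyelets a channel along y (x = -39.5 to -25 mm, 18 mm deep) leaves room for the pliers' tips
- circlip: dark steel snap ring, flat on the stand, 5 mm thick, 33 g; origin on its axis, at the underside, z up; 34 mm inside when closed. Bow at +x; two sprung arms hinge at the bow (x = 19, y = +-6 mm) and end in eyelets at -x. Fully spread: eyelets at x = -30, y = +-25 mm, and a shaft 39 mm thick passes, centred at x = -3 mm
- clip_centre (a point): point on the ring's axis, half way through its thickness (2.5 mm above its underside), fixed to the bow, 17 mm from the bow's inner edge
- eye_left (a point): centre of the eyelet on the ring's +y side, mid thickness: a through hole 12 mm along x, 11 mm along y; closed at x = -33, y = 9.8 mm. The eyelets lie 14 degrees askew when closed, nearly square when spread
- eye_right (a point): the same on the -y side, closed at y = -9.8 mm
- clip_left (a joint): opening of the ring's left arm in rad: 0 closed, grows as it is spread, about 0.3 with the pliers fully squeezed; the right arm moves alike. Sprung shut: about 2 N at each eyelet to start, 9 N at full spread
- caddy: grey upright holder 66 x 74 x 86 mm, fixed; the legs of the pliers hang in its slot (16 x 58 mm), their plate rests on its top; origin: centre of its underside
- pliers: pliers upright, tips down, 150 g; origin: under their dark plate (46 x 54 x 5 mm). Red grippy handles, 20 mm wide (x), lie apart along y, 36 to 77 mm above the origin: squeeze at 57 mm, from 62 mm over the outsides (1 mm in, 13 N: carries them) to 35 mm at a stop (28 N with ring). Squeezing spreads the knurled pins (4 x 3.5 mm, 17 mm long): mid-pin 60 mm below the origin, 17 mm apart at rest, 58 spread, ends 68 mm below
- tile: flat terracotta tile 100 x 100 x 10 mm; a loose bystander, leave alone
- brush: glaze brush lying flat; a loose bystander, leave alone
- screwdriver: screwdriver lying flat; a loose bystander, leave alone
- jar: white closed jar, 84 mm wide, 130 mm tall; a loose bystander, leave alone
- glaze_green: green glaze bottle, 68 mm wide, 190 mm tall; a loose bystander, leave alone
- cup: blue cup, 72 mm wide, 85 mm tall; a loose bystander, leave alone
- batch_can: aluminium canister, 60 mm wide, 60 mm tall; a loose bystander, leave alone

How it is judged:
By the outcome, as a careful person would: the job done as asked, in the order asked, and still so for the second after the job is handed in, while the arm keeps its last pose, push and grip.
It also fails if it takes over 72 s, if anything falls off the work surface, if the arm or the gripper's body presses on something with over 40 N, if the wrist force passes 120 N, or if a joint passes its speed limit or range.

ROBOT

A 6-joint arm with a two-finger parallel gripper is mounted at the origin on the work surface. World frame = base frame: x ahead of the robot, y to its left, z up, the work surface at z = 0. Lengths are in mm, angles in rad, forces in N, time in s.
With the tool pointing down it reaches from about 400 to 925 mm from the base axis. Payload 12.5 kg.
Tool frame: the origin (TCP) lies midway between the tips of the shut fingers; the grasp point (between the pads) lies 19 mm behind it (env.grip_depth is the distance from the TCP to the grasp point, in mm); z points along the fingers, y is the line along which they close (so a half turn about z gives the same grasp; the last joint's range is limited). The gripper opens to 95 mm and grips with 3 to 60 N. Pads are 20 mm wide; open, the fingers measure 119 mm over their backs; the gripper's body (75 mm by 180 mm) begins 59 mm behind the grasp point.
Start: joints at [1.199, 0.491, 1.559, -0, 1.092, -0.106], TCP at [164.158, 603.075, 214.661] pointing down, gripper open.
Joint ranges: [-3.1, 3.1], [-0.84, 2.19], [0.05, 2.79], [-1.13, 4.28], [0.06, 2.93], [-2.69, 2.69]. Speed limits (rad/s): [2.22, 2.22, 2.79, 3.14, 3.14, 3.14].

INTERFACE

Orientations are given as [roll, pitch, yaw] about the fixed x, y, z axes, in that order (R = Rz(yaw) Ry(pitch) Rx(roll)).
In Python, from cell import monitor, viewer, order, env gives the robot as it stands.
- The arm moves only by the tool move_arm, never from a script. Its argument "moves" is one flat list of numbers, 4 for each row, row after row: the shift along the tool's x, y, z normalised to -1 to 1, where 1 is 0.15 m, then the turn about the tool's z normalised to -1 to 1, where 1 is pi/2 rad. A call has 1 to 10 rows; each row shifts and turns the commanded pose from where the row before left it, along the tool's axes as they then stand; what a row does not reach is not made up. A row lasts 1/8 s, in which the tool goes at most 62.5 mm and 10.7 degrees, less where a joint would pass 70% of its speed; a pose out of reach is approached as far as the arm can. A call with a number of a shift or a turn outside -1 to 1 is refused whole. A call with a gripper value outside its range is refused whole. "claw" is the finger opening in mm, from 0 to 95.1, set as the call begins (left out, the last holds). The fingers move at their own pace and stop on an object; the grip force is fixed at half the most. Time passes only in rows, so rows that do not move let the fingers close. It gives the time, the measured TCP pose, the force, the opening and the grip force at its end, in the units of the state.
- monitor.state(): the state, without advancing time (a new reading comes with each control period).
- viewer.read_camera(name): name is "side" or "top"; returns the picture (480x640x3 uint8, red, green, blue); there is no depth.
- viewer.camera_info(name): a dict with "K" (3x3 intrinsics, pixels), "camera_from_world" (4x4, takes a point from world to camera coordinates). Camera axes: x right, y down, z forward; pixel columns grow to the right and rows downward; lengths in mm; the calibration is good to about 2 mm. A picture is of the moment at which its call begins. camera_info takes no time and is no camera call.
- order.job_done(): hands the job in; it is judged then, once.
The state is a dict: "t": time; "joints": joint angles; "qvel": joint speeds; "tau": joint torques, N m; "eef_pos": TCP position; "tcp_rot": TCP orientation; "ft_force": force on the tool from outside, world axes, zero at the start; "moment": the same for the moment, N m; "opening": opening from 0.0 (shut) to 1.0 (fully open); "grip_force": force on a finger pad.
Only numpy, scipy, OpenCV 4.12 (cv2) and the standard library are available. Lean on these libraries where they do the work, as an engineer would, in place of code of your own. Each camera call takes 0.05 s, during which the arm holds its last target. There are 200 camera calls.

## Working session

There is one attempt and no reset: what is moved stays moved. The work goes in short steps, Python scripts to look and compute and a tool call to move; the robot and the scene stay as the last step left them, time stands still between calls to the robot, and variables do not carry over. Pictures are saved under pics/ and viewed, at most 10 in all, crops included, and the job is handed in when it is done.

Besides the shell and the picture viewer there is one more tool, called as name(argument=value, ...) on one line, values as JSON. move_arm: Moves the arm, as the interface text tells. Scaled input: -1 to 1 covers 0.15 m each way for a shift and pi/2 rad each way for a turn. Its arguments: {"type":"object","properties":{"moves":{"type":"array"},"claw":{"type":"number"}},"required":["moves"]}

```bash
ls; mkdir -p pics; python3 - <<'E'
from cell import monitor, viewer, order, env
import cv2, numpy as np
for n in("top","side"):
    cv2.imwrite(f"pics/{n}0.png",viewer.read_camera(n)[...,::-1]); i=viewer.camera_info(n); print(n,np.round(i["K"],1).tolist(),np.round(i["camera_from_world"],4).tolist())
print(monitor.state())
E
```

```text
pics
top [[497.2, 0.0, 310.9], [0.0, 497.2, 230.1], [0.0, 0.0, 1.0]] [[-0.0162, -0.9993, -0.0323, 17.1577], [-0.9883, 0.0209, -0.151, 554.9579], [0.1516, 0.0295, -0.988, 1082.4848], [0.0, 0.0, 0.0, 1.0]]
side [[567.9, 0.0, 323.4], [0.0, 567.9, 245.4], [0.0, 0.0, 1.0]] [[0.9558, -0.2935, -0.0194, -524.6468], [-0.2206, -0.6718, -0.7071, 174.4162], [0.1945, 0.6801, -0.7069, 1254.7713], [0.0, 0.0, 0.0, 1.0]]
{'t': 0.1, 'joints': array([ 1.19939007e+00,  4.91486666e-01,  1.55936647e+00, -2.30123680e-06,
        1.09169393e+00, -1.05580640e-01]), 'qvel': array([ 0.00130552, -0.00339562, -0.00108068,  0.00202597,  0.00051138,
        0.00042245]), 'tau': array([ 2.34129715e-03, -6.13626695e+01, -2.58608401e+01,  6.93726470e-02,
        4.69639746e-02, -7.62128366e-05]), 'eef_pos': array([164.0842784 , 602.86673608, 214.13560818]), 'tcp_rot': array([-3.14064334e+00, -9.85508998e-05,  2.87576805e+00]), 'ft_force': array([-0.31870128, -0.08199229, -0.24407786]), 'moment': array([ 0.0408509 , -0.04355225, -0.00121701]), 'grip_force': 0.0, 'opening': 1.0021391695277013}
```

View pics/top0.png

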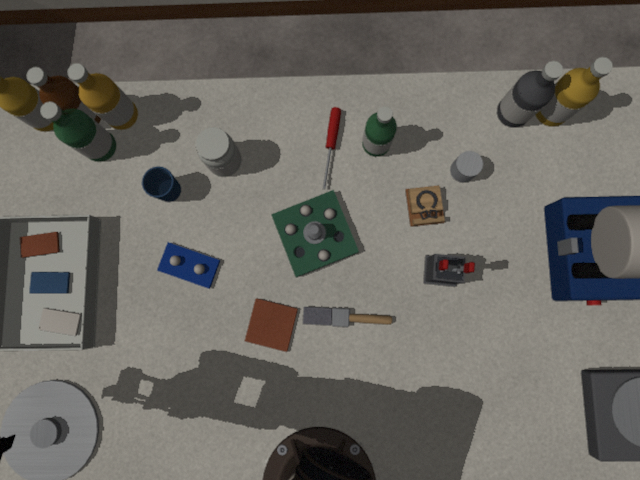

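View pics/side0.png

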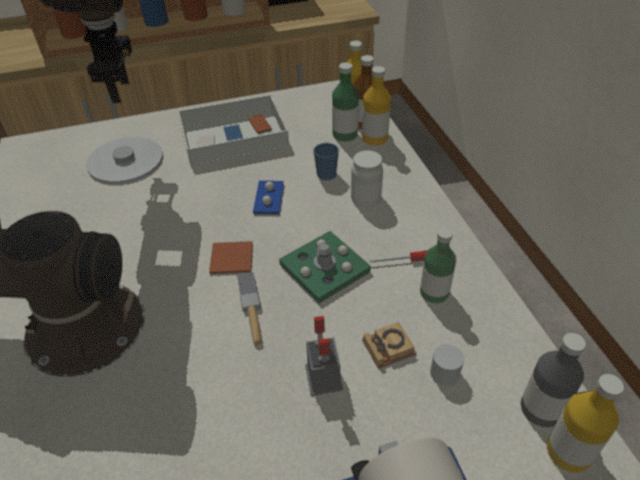

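The top view shows the head near (315,235), dish balls at (176,260) and (199,269), stand at (427,205) and caddy with pliers at (450,268). The side view agrees, with the head at (325,265), dish (268,197), stand (390,343) and caddy (322,362).

```bash
cat > h.py <<'E'
import cv2, numpy as np
from cell import monitor, viewer, order, env
C={}
for n in("top","side"):
    i=viewer.camera_info(n); C[n]=(np.array(i["K"]),np.array(i["camera_from_world"]))
def ray(n,uv):
    K,T=C[n]; R=T[:3,:3]; o=-R.T@T[:3,3]
    return o,R.T@np.linalg.inv(K)@np.array([uv[0],uv[1],1.])
def plane(n,uv,z):
    o,d=ray(n,uv); return o+d*(z-o[2])/d[2]
def proj(n,p):
    K,T=C[n]; q=K@(T[:3,:3]@np.array(p,float)+T[:3,3]); return q[:2]/q[2]
def tri(ut,us):
    A=[];b=[]
    for n,u in(("top",ut),("side",us)):
        o,d=ray(n,u); d/=np.linalg.norm(d); M=np.eye(3)-np.outer(d,d); A.append(M); b.append(M@o)
    A=np.vstack(A);b=np.hstack(b); x,r,*_=np.linalg.lstsq(A,b,rcond=None); return x,np.sqrt(r)
def blobs(im,lo,hi,box,amin=15):
    x0,y0,x1,y1=box; h=cv2.cvtColor(im,cv2.COLOR_BGR2HSV)[y0:y1,x0:x1]
    m=cv2.inRange(h,np.array(lo),np.array(hi))
    k,l,s,c=cv2.connectedComponentsWithStats(m)
    return [(s[i,4],c[i]+[x0,y0],(l==i).astype(np.uint8)) for i in range(1,k) if s[i,4]>=amin]
def grab(n,f=None):
    im=viewer.read_camera(n)[...,::-1].copy()
    if f: cv2.imwrite(f,im)
    return im
E
python3 - <<'E'
from h import *
t=cv2.imread("pics/top0.png");s=cv2.imread("pics/side0.png")
def crop(im,b): return cv2.resize(im[b[1]:b[3],b[0]:b[2]],(400,300),interpolation=cv2.INTER_CUBIC)
g=np.vstack([np.hstack([crop(t,(260,180,380,270+0)),crop(t,(395,175,515,265+30-30))]),np.hstack([crop(s,(270,225,390,315)),crop(s,(300,315,420,405))])])
cv2.imwrite("pics/c1.png",np.clip(g*1.6,0,255).astype(np.uint8))
for n,im,boxes in(("top",t,dict(head=(260,180,370,285),dish=(150,235,230,295),stand=(395,175,450,235),pl=(415,240,490,300))),("side",s,dict(head=(270,225,380,305),dish=(245,170,295,222),stand=(355,315,425,370),pl=(300,310,345,400)))):
    for nm,lo,hi,z in(("head",(50,70,20),(95,255,255),22),("dish",(105,120,30),(130,255,255),12),("stand",(8,80,60),(25,255,255),26)):
        for a,c,m in blobs(im,lo,hi,boxes[nm],100):
            b=boxes[nm]; cn=max(cv2.findContours(m,0,1)[0],key=cv2.contourArea); r=cv2.boxPoints(cv2.minAreaRect(cv2.convexHull(cn)))+[b[0],b[1]]
            print(n,nm,a,np.round(c,1),[plane(n,p,z)[:2].round().tolist() for p in r])
    for nm in("head","dish"):
        for a,c,m in blobs(im,(0,0,90),(179,75,255),boxes[nm],8): print(n,nm,"white",a,c.round(1),plane(n,c,20 if nm=="dish" else 30).round())
    for a,c,m in blobs(im,(0,150,70),(8,255,255),boxes["pl"],8): print(n,"red",a,c.round(1),plane(n,c,140).round())
E
```

```text
top head 3365 [314.9 233.6] [[597.0, 99.0], [653.0, -47.0], [507.0, -100.0], [453.0, 43.0]]
top dish 1442 [188.7 265. ] [[474.0, 365.0], [540.0, 344.0], [495.0, 221.0], [430.0, 243.0]]
top stand 1014 [423.8 205.6] [[649.0, -212.0], [657.0, -292.0], [570.0, -298.0], [562.0, -219.0]]
top head white 6562 [312.2 231.6] [554.   4.  30.]
top head white 57 [304.4 209.8] [605.  21.  30.]
top head white 61 [328.4 213. ] [596. -34.  30.]
top head white 202 [310.5 232.9] [551.   8.  30.]
top head white 59 [288.7 228.8] [561.  58.  30.]
top head white 60 [322.3 254.8] [500. -18.  30.]
top dish white 2964 [189.1 264.3] [485. 289.  20.]
top dish white 56 [173.  260.3] [495. 327.  20.]
top dish white 56 [197.  268.7] [475. 271.  20.]
top red 70 [443.5 264.3] [ 465. -264.  140.]
top red 89 [468.9 267. ] [ 458. -314.  140.]
side head 1985 [323.4 266.5] [[452.0, 39.0], [621.0, 131.0], [647.0, -53.0], [489.0, -128.0]]
side dish 572 [268.5 197.8] [[430.0, 239.0], [473.0, 371.0], [534.0, 333.0], [487.0, 204.0]]
side stand 1106 [388.8 346.2] [[561.0, -232.0], [658.0, -221.0], [650.0, -308.0], [558.0, -317.0]]
side head white 5474 [324.4 261.6] [549.  -9.  30.]
side head white 35 [333.5 258.4] [573.  -6.  30.]
side head white 80 [346.  265.1] [594. -35.  30.]
side head white 82 [304.8 269.7] [498. -20.  30.]
side dish white 1763 [270. 194.] [486. 285.  20.]
side dish white 53 [266.1 198.7] [472. 269.  20.]
side red 35 [318.8 319.3] [ 466. -249.  140.]
side red 8 [320.4 325.4] [ 465. -264.  140.]
side red 8 [318.1 328.8] [ 458. -270.  140.]
side red 55 [322.8 343.6] [ 457. -305.  140.]
```

View pics/c1.png

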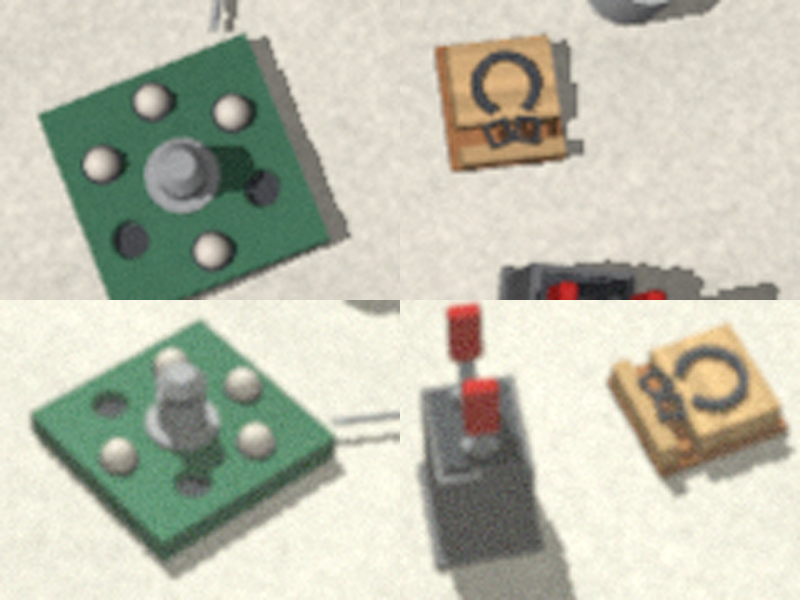

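The crops show the head's empty wells at top pixels ≈(299,252) and (338,236). The isolated ball at (322,255) is 180°, so the head's x axis points up-left in the image. The ring is centred near (427,201), its eyelets near (423,215) and (433,214), and the pliers' handles are red at (443,264) and (469,267).

```bash
python3 - <<'E'
from h import *
t=cv2.imread("pics/top0.png");s=cv2.imread("pics/side0.png"); im={"top":t,"side":s}
def low(n,p,r=9):   # centroid of low-saturation (ball) pixels round p
    u,v=np.round(p).astype(int); h=cv2.cvtColor(im[n],cv2.COLOR_BGR2HSV)[v-r:v+r+1,u-r:u+r+1]
    m=((h[...,1]<85)&(h[...,2]>35)).astype(np.uint8); k,l,st,c=cv2.connectedComponentsWithStats(m)
    i=l[r,r]
    return c[i]+[u-r,v-r],st[i]
P={}
for nm,ut,us in(("b1",(173,260.3),None),("b2",(197,268.7),(266.1,198.7)),("h0",(304.4,209.8),None),("h60",(288.7,228.8),None),("h300",(328.4,213),(346,265.1)),("h180",(322.3,254.8),(304.8,269.7))):
    z=20 if nm[0]=="b" else 26
    a,st=low("top",ut); p=plane("top",a,z)
    q,s2=low("side",us if us else proj("side",p)); x,r=tri(a,q)
    P[nm]=p; print(nm,st[2:],p.round(1),"side",s2[2:],plane("side",q,z).round(1),"tri",x.round(1),r.round(1))
d=P["h0"]-P["h180"]; print("yaw0",np.degrees(np.arctan2(d[1],d[0])),np.linalg.norm(d),(P["h0"]+P["h180"])[:2]/2)
# spindle top and prediction
print("spindle top px pred",proj("top",[552.5,-1.2,73.5]),proj("side",[552.5,-1.2,73.5]))
# red handles: tops
for n,b in(("top",(415,240,490,300)),("side",(300,310,345,400))):
    for a,c,m in blobs(im[n],(0,130,40),(8,255,255),b,20):
        r=cv2.boundingRect(m); print(n,"red",a,c.round(1),r[0]+b[0],r[1]+b[1],r[2:])
# dark ring pixels on stand
for n,b in(("top",(405,185,445,225)),("side",(365,320,412,360))):
    g=cv2.cvtColor(im[n],cv2.COLOR_BGR2HSV)[b[1]:b[3],b[0]:b[2]]
    m=((g[...,1]<110)&(g[...,2]<75)).astype(np.uint8)
    k,l,st,c=cv2.connectedComponentsWithStats(m)
    for i in range(1,k):
        if st[i,4]>8: print(n,"dark",st[i],(c[i]+b[:2]).round(1),plane(n,c[i]+b[:2],31).round(1))
    cv2.imwrite(f"pics/m_{n}.png",m*255)
big=np.hstack([cv2.resize(t[180:225,400:460],(400,300),interpolation=2),cv2.resize(s[315:365,355:422],(400,300),interpolation=2)])
big2=np.hstack([cv2.resize(t[240:300,415:495],(400,300),interpolation=2),cv2.resize(s[310:400,280:400],(400,300),interpolation=2)])
cv2.imwrite("pics/c2.png",np.clip(np.vstack([big,big2])*1.8,0,255).astype(np.uint8))
E
```

```text
b1 [11 10 88] [494.6 323.1  20. ] side [ 19  15 171] [497.9 338.3  20. ] tri [493.8 318.   36.2] [1.1]
b2 [11 10 91] [474.6 266.6  20. ] side [ 9 11 76] [471.6 264.3  20. ] tri [473.5 267.4  17.3] [2.]
h0 [ 12  13 124] [604.7  20.5  26. ] side [ 19  19 264] [607.1  23.2  26. ] tri [605.1  20.2  29.1] [1.4]
h60 [ 12  13 125] [561.2  55.7  26. ] side [ 19  19 282] [560.1  55.5  26. ] tri [560.7  55.8  25.7] [0.8]
h300 [ 12  14 125] [595.3 -34.4  26. ] side [ 19  19 188] [595.1 -35.7  26. ] tri [595.6 -34.4  24.6] [0.1]
h180 [ 13  13 132] [500.1 -19.2  26. ] side [ 17  16 179] [496.5 -22.9  26. ] tri [499.  -19.   21.7] [2.3]
yaw0 20.795565209242234 111.87282251181591 [552.41066776   0.61488451]
spindle top px pred [314.06702888 229.12917698] [324.4144355  245.95203429]
top red 76 [443.4 264.3] 439 260 (10, 10)
top red 96 [468.9 267. ] 464 262 (11, 11)
side red 102 [318.8 323.6] 315 317 (9, 16)
side red 129 [323.9 345.9] 319 339 (11, 16)
top dark [36  3  4  4 13] [442.6 189.2] [ 645.5 -296.8   31. ]
top dark [ 12   5  21  19 139] [426.5 198.5] [ 624.7 -258.9   31. ]
top dark [37 10  3  5  9] [442.9 196.8] [ 627.8 -296.4   31. ]
top dark [14 25 21 10 97] [428.9 213.7] [ 589.1 -262.6   31. ]
side dark [ 18  10  21  18 107] [394.3 338. ] [ 622.4 -262.6   31. ]
side dark [ 7 15 14 18 91] [379.5 344.2] [ 587.8 -267.8   31. ]
side dark [35 34 11  6 18] [405.3 356.2] [ 626.7 -310.8   31. ]
```

View pics/c2.png

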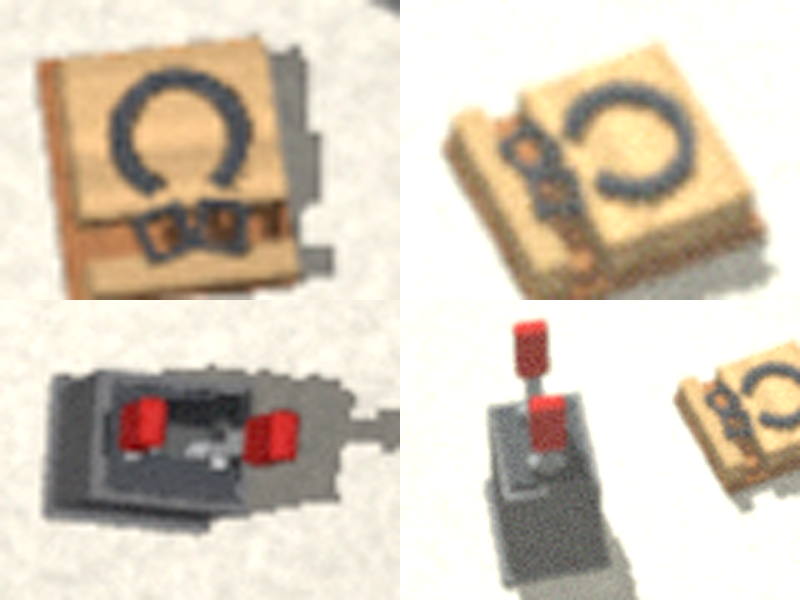

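The closeups show the ring open toward the channel with both eyelets over it, and the pliers upright in the caddy. The head centre (552.4, 0.3) and yaw 20.5° fit the four fixed balls (radius 55.9), and the loose balls measure 59.9 mm apart, as expected.

move_arm(moves=[0,0,0.32,0.09,0,0,0.32,0.09,0,0,0.32,0.09,-0.41,0,0,0,-0.41,0,0,0,-0.41,0,0,0,-0.41,0,0,0,-0.41,-0.02,0,0,-0.41,-0.02,0,0,-0.41,0,0,0], claw=50)

```text
t: 1.35
eef_pos: [493.6, 322.8, 70.5]
tcp_rot: [-3.141, -0.0, 2.452]
ft_force: [0.6, 0.7, 0.3]
opening: 0.525
grip_force: 0.0
```

```bash
cat > go.py <<'E'
# usage: go.py x y z yawdeg : remaining tool-axis shift in normalised units
import sys; from h import *
S=monitor.state(); p=S["eef_pos"]; y=S["tcp_rot"][2]
if len(sys.argv)>1:
    T=np.array(list(map(float,sys.argv[1:4]))); d=T-p; yt=np.radians(float(sys.argv[4])); c,s=np.cos(yt),np.sin(yt)
    print("tool mm",np.round([c*d[0]+s*d[1],s*d[0]-c*d[1],-d[2]],1),"norm",np.round(np.array([c*d[0]+s*d[1],s*d[0]-c*d[1],-d[2]])/150,4),"turn",round(-(np.degrees(yt-y)+180)%360/90-2 if 0 else ((np.degrees(y-yt)+180)%360-180)/90,4))
print("t",S["t"],p.round(1),"rot",np.degrees(S["tcp_rot"]).round(1),"F",S["ft_force"].round(1),"open",round(S["opening"]*95.1,1),"grip",S["grip_force"],"j6",round(S["joints"][5],2))
E
python3 go.py 494.6 323.1 15 140.5
```

```text
tool mm [-0.6  0.8 55.5] norm [-0.0041  0.0056  0.3699] turn -0.0004
t 1.35 [493.6 322.8  70.5] rot [-180.    -0.   140.5] F [0.6 0.7 0.3] open 49.9 grip 0.0 j6 -0.41
```

move_arm(moves=[0,0,0.17,0,0,0,0.13,0,0,0,0.07,0,0,0,0,0])

```text
t: 1.85
eef_pos: [492.1, 324.5, 14.6]
tcp_rot: [-3.141, -0.0, 2.452]
ft_force: [-0.6, -0.6, -0.2]
opening: 0.524
grip_force: 0.0
```

move_arm(moves=[0,0,0,0,0,0,0,0,0,0,0,0,0,0,0,0], claw=18)

```text
t: 2.35
eef_pos: [492.6, 324.6, 15.5]
tcp_rot: [3.141, 0.0, 2.452]
ft_force: [0.3, 0.7, 1.3]
opening: 0.237
grip_force: 30.0
```

move_arm(moves=[0,0,-0.15,0,0,0,-0.25,0,0,0,0,0])

```text
t: 2.72
eef_pos: [493.4, 325.0, 77.5]
tcp_rot: [3.138, 0.002, 2.452]
ft_force: [-0.4, -0.1, -1.7]
opening: 0.234
grip_force: 30.0
```

```bash
python3 go.py 509.2 35.9 24.5 140.5; python3 - <<'E'
from h import *
a=grab("top","pics/t2.png"); b=grab("side","pics/s2.png")
E
```

```text
tool mm [-196.1 -213.1   53. ] norm [-1.3072 -1.4204  0.3536] turn -0.0003
t 2.725 [493.4 325.   77.5] rot [1.798e+02 1.000e-01 1.405e+02] F [-0.4 -0.1 -1.7] open 22.2 grip 29.99993473291397 j6 -0.41
```

move_arm(moves=[-0.26,-0.284,0,0,-0.26,-0.284,0,0,-0.26,-0.284,0,0,-0.26,-0.284,0,0,-0.267,-0.284,0,0,0,0,0.15,0,0,0,0,0])

```text
t: 3.7
eef_pos: [506.9, 34.8, 50.9]
tcp_rot: [-3.139, -0.003, 2.45]
ft_force: [0.5, 0.0, -0.6]
opening: 0.236
grip_force: 30.0
```

```bash
python3 go.py 509.2 35.9 24.5 140.5; python3 - <<'E'
from h import *
for n in("top","side"):
    a=grab(n); u,v=proj(n,[509,36,30]).astype(int); cv2.imwrite(f"pics/p3{n}.png",np.clip(cv2.resize(a[v-45:v+45,u-45:u+45],(400,400),interpolation=2)*1.6,0,255))
cv2.imwrite("pics/p3.png",np.hstack([cv2.imread("pics/p3top.png"),cv2.imread("pics/p3side.png")]))
E
```

```text
tool mm [-1.1  2.3 26.4] norm [-0.0076  0.0153  0.176 ] turn -0.0012
t 3.7 [506.9  34.8  50.9] rot [-179.9   -0.2  140.4] F [ 0.5  0.  -0.6] open 22.5 grip 29.99996691942215 j6 -0.94[ WARN:0@0.492] global loadsave.cpp:1063 imwrite_ Unsupported depth image for selected encoder is fallbacked to CV_8U.
```

View pics/p3.png

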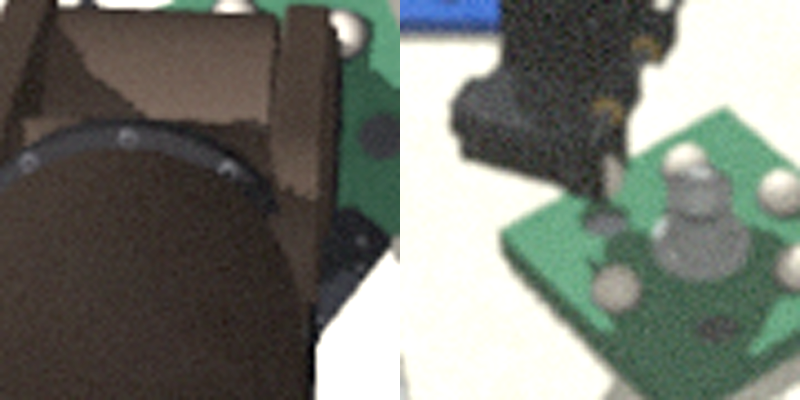

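The side crop shows the held ball just above well 1 (the well is at about (605,218) in the crop, the ball at (615,175)). The top view is blocked by the arm.

move_arm(moves=[-0.006,0.012,0.1,0,0,0,0.076,0,0,0,0,0,0,0,0,0])

```text
t: 4.3
eef_pos: [509.9, 36.4, 26.2]
tcp_rot: [-3.142, -0.0, 2.452]
ft_force: [-0.6, 0.5, 0.0]
opening: 0.237
grip_force: 30.0
```

move_arm(moves=[0,0,0,0,0,0,0,0,0,0,0,0], claw=38)

```text
t: 4.68
eef_pos: [509.9, 36.2, 26.4]
tcp_rot: [3.141, 0.0, 2.452]
ft_force: [-0.9, -0.9, 0.1]
opening: 0.396
grip_force: 0.0
```

move_arm(moves=[0,0,-0.1,0,0,0,-0.3,0,0,0,0,0])

```text
t: 5.05
eef_pos: [511.3, 36.2, 89.5]
tcp_rot: [3.138, 0.004, 2.452]
ft_force: [0.2, 0.2, -0.1]
opening: 0.4
grip_force: 0.0
```

```bash
python3 go.py 474.6 266.6 75 80.5; python3 - <<'E'
from h import *
a=grab("side"); u,v=proj("side",[530,10,30]).astype(int); cv2.imwrite("pics/p4.png",np.clip(cv2.resize(a[v-50:v+50,u-60:u+60],(480,400),interpolation=2)*1.6,0,255).astype(np.uint8))
E
```

```text
tool mm [221.2 -74.2  14.5] norm [ 1.4748 -0.4947  0.0968] turn 0.6664
t 5.05 [511.3  36.2  89.5] rot [179.8   0.3 140.5] F [ 0.2  0.2 -0.1] open 38.0 grip 0.0 j6 -0.94
```

View pics/p4.png

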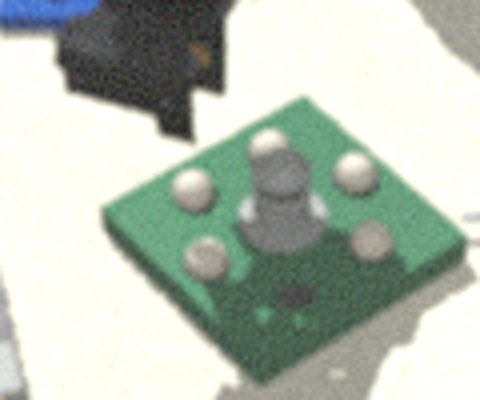

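Ball 1 sits in well 1, with its top level with the fixed balls. Only the well at crop (295,295) is still empty.

move_arm(moves=[0,0,0,0.111,0,0,0,0.111,0,0,0,0.111,0,0,0,0.111,0,0,0,0.111,0,0,0,0.111,0.369,-0.122,0,0,0.369,-0.122,0.05,0,0.369,-0.122,0.05,0,0.369,-0.122,0,0], claw=50)

```text
t: 6.35
eef_pos: [473.0, 268.2, 70.1]
tcp_rot: [-3.14, 0.001, 1.405]
ft_force: [0.5, 0.1, 0.1]
opening: 0.529
grip_force: 0.0
```

move_arm(moves=[0,0,0,0])

```text
t: 6.48
eef_pos: [472.7, 269.7, 70.5]
tcp_rot: [-3.141, 0.0, 1.41]
ft_force: [-0.1, -0.7, 0.3]
opening: 0.523
grip_force: 0.0
```

```bash
python3 go.py 474.6 266.6 15 80.5
```

```text
tool mm [-2.7  2.3 55.5] norm [-0.0181  0.0155  0.3697] turn 0.0033
t 6.475 [472.7 269.7  70.5] rot [-180.     0.    80.8] F [-0.1 -0.7  0.3] open 49.7 grip 0.0 j6 0.56
```

move_arm(moves=[-0.018,0.015,0.17,0,0,0,0.13,0,0,0,0.07,0,0,0,0,0])

```text
t: 6.98
eef_pos: [475.7, 262.9, 15.1]
tcp_rot: [-3.14, 0.001, 1.405]
ft_force: [0.4, -0.1, -1.1]
opening: 0.527
grip_force: 0.0
```

move_arm(moves=[0,0,0,0,0,0,0,0,0,0,0,0,0,0,0,0], claw=18)

```text
t: 7.48
eef_pos: [476.0, 263.7, 16.0]
tcp_rot: [3.141, -0.0, 1.406]
ft_force: [-0.2, 0.2, 1.6]
opening: 0.233
grip_force: 30.0
```

move_arm(moves=[0,0,-0.15,0,0,0,-0.25,0,0,0,0,0])

```text
t: 7.85
eef_pos: [476.9, 264.1, 77.9]
tcp_rot: [3.138, -0.002, 1.406]
ft_force: [0.4, -1.1, -0.5]
opening: 0.23
grip_force: 30.0
```

```bash
python3 go.py 543.2 -54.9 24.5 80.5
```

```text
tool mm [-303.7  118.1   53.4] norm [-2.0245  0.787   0.3562] turn 0.0004
t 7.85 [476.9 264.1  77.9] rot [ 1.798e+02 -1.000e-01  8.050e+01] F [ 0.4 -1.1 -0.5] open 21.8 grip 29.999949038028717 j6 0.55
```

move_arm(moves=[0,0,-0.15,0,-0.34,0.131,0,0,-0.34,0.131,0,0,-0.34,0.131,0,0,-0.34,0.131,0,0,-0.34,0.131,0,0,-0.34,0.131,0,0,0,0,0.15,0,0,0,0.15,0,0,0,0,0])

```text
t: 9.1
eef_pos: [540.7, -57.5, 51.3]
tcp_rot: [-3.138, -0.0, 1.405]
ft_force: [-0.3, 0.0, 0.7]
opening: 0.238
grip_force: 30.0
```

```bash
python3 go.py 542.8 -57.4 24.5 80.5
```

```text
tool mm [ 0.5  2.1 26.8] norm [0.0033 0.0138 0.1788] turn 0.0002
t 9.1 [540.7 -57.5  51.3] rot [-179.8   -0.    80.5] F [-0.3  0.   0.7] open 22.6 grip 30.000023245811462 j6 -0.06
```

move_arm(moves=[0,0.008,0.1,0,0,0,0.076,0,0,0,0,0,0,0,0,0])

```text
t: 9.6
eef_pos: [543.1, -57.8, 27.0]
tcp_rot: [3.141, -0.0, 1.406]
ft_force: [0.3, 0.0, -0.7]
opening: 0.235
grip_force: 30.0
```

move_arm(moves=[0,0,0,0,0,0,0,0,0,0,0,0], claw=38)

```text
t: 9.98
eef_pos: [543.1, -57.8, 27.0]
tcp_rot: [3.141, -0.0, 1.406]
ft_force: [0.4, -0.3, 0.1]
opening: 0.396
grip_force: 0.0
```

move_arm(moves=[0,0,-0.1,0,0,0,-0.4,0,0,0,-0.4,0,0,0,-0.2,0])

```text
t: 10.48
eef_pos: [543.5, -57.9, 196.1]
tcp_rot: [3.137, 0.0, 1.406]
ft_force: [-0.0, -0.6, -0.7]
opening: 0.401
grip_force: 0.0
```

```bash
python3 - <<'E'
from h import *
# pliers: handles box (pixel), height 143 = mid handle; tri of red centroids, then candidates
t=tri((443.4,264.3),(318.8,323.6)); u=tri((468.9,267.0),(323.9,345.9)); print(t,u)
m=(t[0]+u[0])/2; d=t[0]-u[0]; print("mid",m.round(1),"sep",np.linalg.norm(d).round(1),"ydir",np.degrees(np.arctan2(d[1],d[0])).round(1))
im=cv2.imread("pics/top0.png"); g=cv2.cvtColor(im,cv2.COLOR_BGR2HSV)
# ring: dark pixels on the stand above row 208 -> circle fit at z=31
v,w=np.where((g[185:207,412:440,1]<120)&(g[185:207,412:440,2]<80)); p=np.array([plane("top",(b+412,a+185),30)[:2] for a,b in zip(v,w)])
A=np.c_[2*p,np.ones(len(p))]; c=np.linalg.lstsq(A,(p**2).sum(1),rcond=None)[0]; print("ring circ",c[:2].round(1),np.sqrt(c[2]+c[0]**2+c[1]**2).round(1))
for nm,q in(("eyL",(424.9,214.8)),("eyR",(433.2,213.5))): print(nm,plane("top",q,30).round(1))
E
python3 go.py 462 -289 215 -8; python3 - <<'E'
from h import *
a=grab("side"); b=grab("top"); u,v=proj("side",[540,0,30]).astype(int); x,y=proj("top",[580,-270,30]).astype(int); print(x,y)
cv2.imwrite("pics/p5.png",np.clip(np.hstack([cv2.resize(a[v-50:v+50,u-50:u+50],(400,400),interpolation=2),cv2.resize(b[180:225,405:450],(400,400),interpolation=2)])*1.6,0,255).astype(np.uint8))
E
```

```text
(array([ 463.27470406, -262.30466333,  144.23868927]), array([1.35238868])) (array([ 457.28184068, -313.01199589,  143.92598489]), array([0.8180244]))
mid [ 460.3 -287.7  144.1] sep 51.1 ydir 83.3
ring circ [ 622.  -259.3] 20.3
eyL [ 587.  -253.6   30. ]
eyR [ 589.6 -272.6   30. ]
tool mm [-48.5 240.2 -18.9] norm [-0.3237  1.6013 -0.1259] turn 0.9837
t 10.475 [543.5 -57.9 196.1] rot [179.7   0.   80.5] F [-0.  -0.6 -0.7] open 38.1 grip 0.0 j6 -0.06
432 217
```

View pics/p5.png

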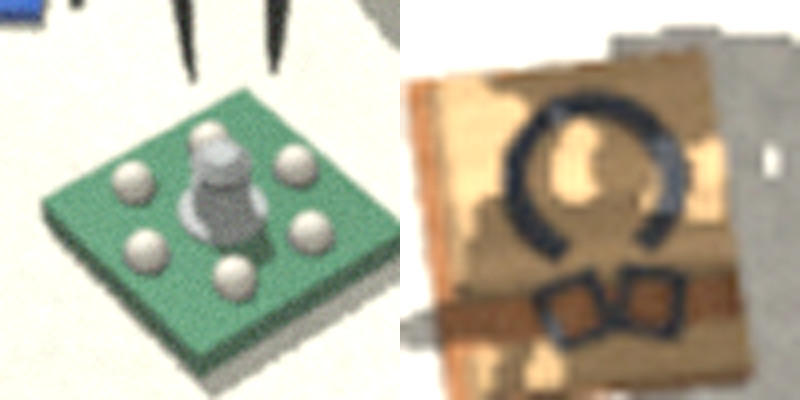

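Both balls are seated and all six wells are full. The top crop shows the ring undisturbed, centred at pixel (427.2,200.3), with its eyelets at (424.1,214.7) and (432.9,214.0).

move_arm(moves=[0,0,0,0.108,0,0,0,0.108,0,0,0,0.108,0,0,0,0.108,0,0,0,0.108,0,0,0,0.108,0,0,0,0.108,0,0,0,0.108,0,0,0,0.105,0,0,0,0], claw=80)

```text
t: 11.82
eef_pos: [542.6, -57.8, 191.5]
tcp_rot: [-3.141, 0.001, -0.115]
ft_force: [0.5, -0.4, -0.4]
opening: 0.838
grip_force: 0.0
```

move_arm(moves=[-0.093,0.396,0,0,-0.093,0.396,0,0,-0.093,0.396,0,0,-0.093,0.396,0,0,0,0,0,0,0,0,0,0])

```text
t: 12.58
eef_pos: [459.7, -287.0, 191.6]
tcp_rot: [-3.141, 0.0, -0.115]
ft_force: [0.3, -0.2, 0.8]
opening: 0.848
grip_force: 0.0
```

```bash
python3 go.py 460.3 -287.7 124 -6.7
```

```text
tool mm [ 0.6  0.6 67.6] norm [0.0043 0.004  0.4504] turn 0.0013
t 12.575 [ 459.7 -287.   191.6] rot [-180.     0.    -6.6] F [ 0.3 -0.2  0.8] open 80.7 grip 0.0 j6 1.01
```

move_arm(moves=[0.004,0.003,0.15,0,0,0,0.15,0,0,0,0.1,0,0,0,0.05,0,0,0,0,0,0,0,0,0])

```text
t: 13.32
eef_pos: [460.8, -287.9, 124.9]
tcp_rot: [3.141, -0.001, -0.116]
ft_force: [-0.3, 0.5, 0.8]
opening: 0.842
grip_force: 0.0
```

move_arm(moves=[0,0,0,0,0,0,0,0,0,0,0,0,0,0,0,0], claw=60)

```text
t: 13.82
eef_pos: [460.6, -287.5, 124.8]
tcp_rot: [-3.141, -0.0, -0.117]
ft_force: [-0.6, 3.9, 6.2]
opening: 0.633
grip_force: 14.4
```

move_arm(moves=[0,0,-0.05,0,0,0,-0.1,0,0,0,-0.15,0,0,0,-0.2,0,0,0,-0.2,0,0,0,0,0,0,0,0,0])

```text
t: 14.7
eef_pos: [460.1, -287.6, 228.7]
tcp_rot: [-3.141, 0.001, -0.117]
ft_force: [0.2, -0.3, -2.1]
opening: 0.631
grip_force: 12.6
```

```bash
python3 go.py 588.5 -262 126.5 4.6; python3 - <<'E'
from h import *
o=[]
for n in("top","side"):
    a=grab(n,f"pics/q_{n}.png"); u,v=proj(n,[460,-288,160]).astype(int); v=min(v,430); print(n,u,v)
    o.append(cv2.resize(a[v-50:v+50,u-50:u+50],(400,400),interpolation=2))
    for ar,c,m in blobs(a,(0,130,40),(8,255,255),(u-60,v-60,u+60,v+60),10): print("red",ar,c.round(1))
cv2.imwrite("pics/p6.png",np.clip(np.hstack(o)*1.6,0,255).astype(np.uint8))
E
```

```text
tool mm [130.  -15.2 102.2] norm [ 0.8668 -0.1016  0.6813] turn -0.1253
t 14.7 [ 460.1 -287.6  228.7] rot [-180.     0.    -6.7] F [ 0.2 -0.3 -2.1] open 60.0 grip 12.608389556407928 j6 1.01
top 458 265
side 321 329
red 20 [316.7 280.9]
```

View pics/p6.png

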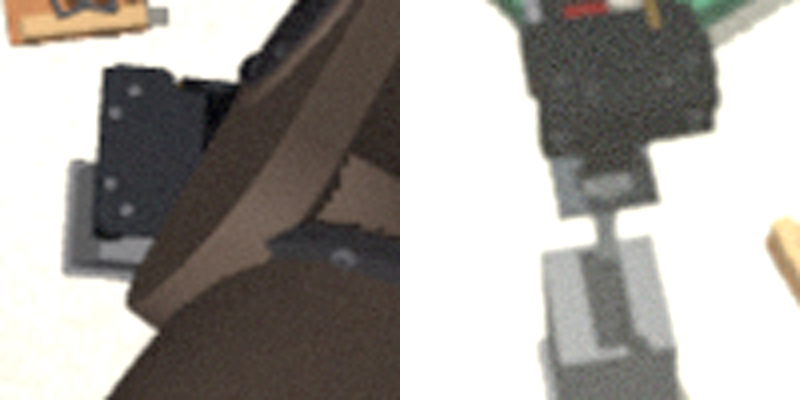

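The pliers are out of the caddy with the plate level, held with 12.6 N on the handles; the arm hides most of the top view.

move_arm(moves=[0,0,0,-0.0627,0,0,0,-0.0627,0.22,-0.025,0,0,0.22,-0.025,0,0,0.22,-0.025,0.15,0,0.206,-0.026,0.15,0,0,0,0.12,0,0,0,0,0,0,0,0,0])

```text
t: 15.92
eef_pos: [588.3, -262.8, 166.9]
tcp_rot: [3.141, -0.0, 0.08]
ft_force: [-0.2, -0.5, -1.6]
opening: 0.63
grip_force: 12.5
```

```bash
python3 go.py 588.5 -262 126.5 4.6; python3 - <<'E'
from h import *
o=[]
for n in("top","side"):
    a=grab(n,f"pics/r_{n}.png"); u,v=proj(n,[595,-262,40]).astype(int); print(n,u,v)
    o.append(cv2.resize(a[v-40:v+40,u-40:u+40],(400,400),interpolation=2))
cv2.imwrite("pics/p7.png",np.clip(np.hstack(o)*1.6,0,255).astype(np.uint8))
E
```

```text
tool mm [ 0.3 -0.8 40.4] norm [ 0.0019 -0.005   0.2696] turn -0.0003
t 15.925 [ 588.3 -262.8  166.9] rot [180.   -0.    4.6] F [-0.2 -0.5 -1.6] open 59.9 grip 12.537492960691452 j6 0.97
top 429 210
side 382 338
```

View pics/p7.png

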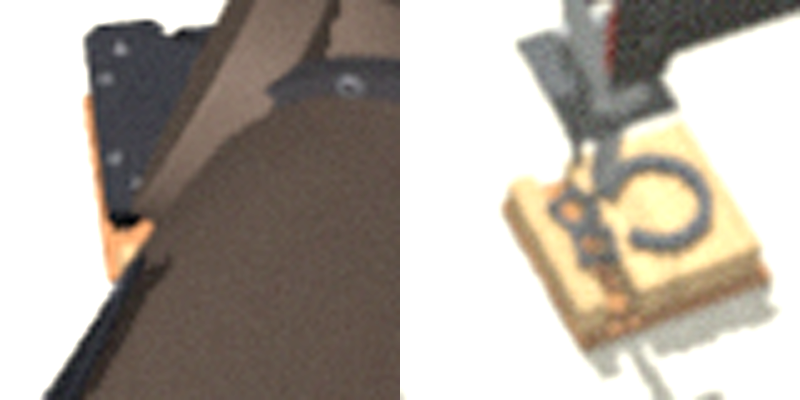

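The side crop shows the plate and both pins above the eyelets. The eyelet holes are at side pixels ≈(376.4,340.4) and (380.6,347), and the pin ends come down around (378,331) and (383,334).

```bash
python3 - <<'E'
from h import *
for q in((376.4,340.4),(380.6,347.0)): print("eye",plane("side",q,30).round(1))
p=np.array([588.3,-262.8]); y=np.array([-np.sin(.08),np.cos(.08)]);x=np.array([np.cos(.08),np.sin(.08)])
for sg in(1,-1):
    for z in(61,69,78): print("pin",sg,z,proj("side",[*(p+sg*9.8*y),z]).round(1))
e=np.array([588.5,-262.])
for sg in(1,-1): print("eye exp",proj("side",[*(e+sg*9.8*y),30]).round(1))
print("plate corners",[proj("side",[*(p+a*23*x+b*27*y),129]).round(1).tolist() for a in(1,-1) for b in(1,-1)])
a=cv2.imread("pics/r_side.png"); h=cv2.cvtColor(a,cv2.COLOR_BGR2HSV)
print("V rows326-350, cols 368-392"); print(h[322:352,370:392,2]); print("S"); print(h[322:352,370:392,1])
E
```

```text
eye [ 585.4 -256.4   30. ]
eye [ 587.7 -274.3   30. ]
pin 1 61 [377.5 329.9]
pin 1 69 [377.7 327.5]
pin 1 78 [377.9 324.8]
pin -1 61 [381.7 337.2]
pin -1 69 [381.9 334.8]
pin -1 78 [382.2 332.1]
eye exp [376.8 338.5]
eye exp [380.9 345.8]
plate corners [[385.9, 299.0], [398.4, 319.2], [364.7, 306.0], [376.6, 326.6]]
V rows326-350, cols 368-392
[[189 188 179 152 105  69  56  61  66  57  64  60  63  53  62  60  68  73
   92 113 132 144]
 [186 188 184 171 136  85  61  53  63  64  63  61  58  58  52  61  83 111
  142 158 174 178]
 [187 190 189 182 150  97  65  54  61  63  60  62  68  68  67  79 110 153
  173 184 185 186]
 [188 190 188 187 164 126  73  62  67  82  76  68  64  77  77  94 130 168
  187 188 183 187]
 [190 189 192 190 182 153  98  70  96 126 116  92  80  81  90  98 137 177
  191 187 181 180]
 [188 188 190 188 187 169 114  84 126 160 145 106  83  87  88 107 150 180
  186 179 174 170]
 [184 188 191 190 186 174 123  90 130 163 140  97  82  86  90 110 148 174
  174 160 150 142]
 [189 189 188 185 184 167 123  85 119 150 128  88  82  82  88 110 132 142
  130 119 105  98]
 [187 191 
[... 4129 characters left out ...]
0  11  20  22  53  83  89  80
   51  26  38  62]
 [ 90  92  87  98  98  88  63  19  52  73  67  58  46  27  54  77  89  83
   30  13  14   8]
 [ 91  95  89  92  94  96  74  40  80 102 114  87  80  49  42  70  86  90
   61   7  10  13]
 [ 91  94  92  94  96  91  83  49  62 104  99  96  71  52  31  66  85  95
   92  73  62  58]
 [ 95  96  95  93  97  94  94  66  32  63  84  79  54  40  28  55  87  96
   98  96  96  94]
 [100  91  93  95  93  96  93  69  21  10  23  24  28   8  12  38  84  96
   92  94  92  95]
 [ 91  91  94  97  92  92  92  80  46  23  38  57  59  58  41  75  91  88
   89  90  90  90]
 [100  90  91  94  97  95  96  96  76  85  83  94  93  80  86  89  87  93
   91  90  88  90]]
```

move_arm(moves=[-0.007,0.004,0.08,0,0,0,0.08,0,0,0,0.03,0,0,0,0,0,0,0,0,0])

```text
t: 16.65
eef_pos: [587.9, -263.0, 138.0]
tcp_rot: [3.142, -0.0, 0.08]
ft_force: [0.1, 0.4, -1.7]
opening: 0.629
grip_force: 12.5
```

move_arm(moves=[0,0,0.02,0,0,0,0.02,0,0,0,0,0])

```text
t: 17.02
eef_pos: [587.7, -262.9, 131.5]
tcp_rot: [-3.141, 0.0, 0.08]
ft_force: [0.9, -0.3, -1.5]
opening: 0.634
grip_force: 12.5
```

```bash
python3 go.py 587.5 -263.3 126.5 4.6; python3 - <<'E'
from h import *
a=grab("side","pics/s7.png"); h=cv2.cvtColor(a,cv2.COLOR_BGR2HSV); print(h[328:354,370:390,2])
E
```

```text
tool mm [-0.2  0.4  5. ] norm [-0.0013  0.0024  0.0336] turn 0.0001
t 17.025 [ 587.7 -262.9  131.5] rot [-180.     0.     4.6] F [ 0.9 -0.3 -1.5] open 60.3 grip 12.536615878343582 j6 0.97
[[108  84  87  73  66  63  63  59  67  78  89  90  78  77  71  85  80  85
   90  86]
 [129  85  71  68  64  60  63  63  68  90  92  96  91  87  88  89  88  87
   80  79]
 [154 105  74  59  57  62  61  69  66  82  91  93  94  93  91  87  82  76
   65  67]
 [176 133  85  59  59  61  59  56  64  77  84  89  86  82  81  85  72  63
   57  61]
 [182 157 111  78  60  59  69  61  57  71  70  79  75  70  75  68  63  62
   58  69]
 [186 174 141  95  68  59  59  66  63  62  58  61  63  57  68  63  57  69
   85 110]
 [179 174 155 109  76  60  60  59  63  57  56  64  59  60  60  64  79 100
  133 159]
 [173 167 151 121  74  66  67  59  63  61  63  67  69  75  73  85 106 137
  164 176]
 [172 162 149 121  83  55  63  63  61  64  68  73  80  78  88 103 131 160
  173 181]
 [169 155 140 115  75  68  70  64  70  69  76  78  78  84  91 117 149 167
  175 177]
 [163 140 111  97  78  71  62  72  78  76  86  82  88  91 101 
[... 598 characters left out ...]
 163 139
   92  79]
 [143 165 173 174 172 159 127  91  85  83  74  81  86  86  93 133 161 142
   97  73]
 [134 158 173 177 175 166 140  98  81  72  71  77  88  84  92 131 160 159
  127 105]
 [118 146 168 174 173 170 154 112  85  69  67  73  75  75  77 108 153 167
  157 145]
 [115 129 160 172 171 174 163 117  81  71  67  68  72  66  67  90 136 169
  180 179]
 [110 117 143 167 171 173 162 131  91  71  80  77  77  74  72  93 134 169
  182 188]
 [110 107 122 150 165 173 168 137 106 100  96  97  89  83  81  93 109 147
  164 170]
 [116 110 110 134 158 171 172 161 140 123 115 102  95  97  95  96 103 114
  128 139]
 [127 112 110 120 149 168 175 170 166 158 137 108  94  93 110 100  95  94
  103 109]]
```

move_arm(moves=[0,0.002,0.02,0,0,0,0.013,0,0,0,0,0])

```text
t: 17.45
eef_pos: [587.7, -263.2, 126.6]
tcp_rot: [-3.141, 0.0, 0.08]
ft_force: [-0.6, -0.1, -2.3]
opening: 0.631
grip_force: 12.5
```

move_arm(moves=[0,0,0,0,0,0,0,0,0,0,0,0], claw=52)

```text
t: 17.82
eef_pos: [587.9, -263.1, 127.1]
tcp_rot: [-3.141, -0.0, 0.08]
ft_force: [-0.3, 3.5, 3.2]
opening: 0.575
grip_force: 30.1
```

move_arm(moves=[0,0,0,0,0,0,0,0,0,0,0,0], claw=43)

```text
t: 18.2
eef_pos: [587.9, -263.2, 127.0]
tcp_rot: [-3.142, -0.0, 0.08]
ft_force: [0.3, 3.8, 4.0]
opening: 0.577
grip_force: 30.2
```

move_arm(moves=[0,0,0,0,0,0,0,0,0,0,0,0,0,0,0,0,0,0,0,0], claw=30)

```text
t: 18.82
eef_pos: [587.9, -263.3, 127.0]
tcp_rot: [-3.142, -0.0, 0.08]
ft_force: [-0.8, 3.9, 5.7]
opening: 0.579
grip_force: 30.2
```

```bash
python3 go.py 587.5 -263.3 126.5 4.6; python3 - <<'E'
from h import *
a=grab("side","pics/s8.png"); h=cv2.cvtColor(a,cv2.COLOR_BGR2HSV)
m=((h[...,1]<60)&(h[...,2]<115))[322:368,362:416]
print("\n".join("".join(".#"[int(v)] for v in r) for r in m))
b=cv2.imread("pics/side0.png"); h=cv2.cvtColor(b,cv2.COLOR_BGR2HSV)
m=((h[...,1]<60)&(h[...,2]<115))[322:368,362:416]
print("\n".join("".join(".#"[int(v)] for v in r) for r in m))
E
```

```text
tool mm [-0.4  0.   0.5] norm [-0.0024  0.      0.0034] turn 0.0001
t 18.825 [ 587.9 -263.3  127. ] rot [-180.    -0.     4.6] F [-0.8  3.9  5.7] open 55.0 grip 30.189721221104264 j6 0.97
....###############..##########.#.....................
.....##############..##########.......................
.....#####################.###........................
......########################........................
......########################........................
.......#######################........................
.......########################.......................
........##########################....................
........############################..................
.........#############################................
..........#############################...............
..........####################......####..............
...........#################.........####.............
............#############.............###.............
............############...............###............
...........############................###............
.........##############.........
[... 3447 characters left out ...]
.....................................###
.........#........................................####
..............................................########
..........#................................###########
.........................................#############
...........#..........................################
.....................................#################
............#....................#####################
.............#.................##################.....
............................################..........
..............#..........##################...........
......................###################.............
...............#....######....#########...............
```

move_arm(moves=[0,0,-0.007,0,0,0,-0.007,0,0,0,0,0,0,0,0,0])

```text
t: 19.38
eef_pos: [587.7, -263.4, 128.7]
tcp_rot: [-3.142, 0.0, 0.08]
ft_force: [-0.4, 0.6, -1.1]
opening: 0.541
grip_force: 29.7
```

```bash
python3 - <<'E'
from h import *
S=monitor.state(); print(S["ft_force"].round(1),S["moment"].round(2),S["opening"]*95.1,S["eef_pos"].round(1))
a=grab("side","pics/s9.png"); b=grab("top","pics/t9.png")
cv2.imwrite("pics/p8.png",np.clip(np.hstack([cv2.resize(a[285:365,345:425],(600,600),interpolation=2)])*1.7,0,255).astype(np.uint8))
E
```

```text
[-0.4  0.6 -1.1] [-0.03  0.22 -0.04] 51.432626331944405 [ 587.7 -263.4  128.7]
```

move_arm(moves=[0,0,-0.007,0,0,0,0,0,0,0,0,0,0,0,0,0])

```text
t: 19.98
eef_pos: [587.8, -263.3, 130.0]
tcp_rot: [-3.141, -0.0, 0.08]
ft_force: [-0.1, 0.6, -1.8]
opening: 0.544
grip_force: 29.7
```

move_arm(moves=[0,0,-0.007,0,0,0,-0.007,0,0,0,0,0,0,0,0,0])

```text
t: 20.48
eef_pos: [587.8, -263.3, 132.1]
tcp_rot: [-3.142, -0.0, 0.08]
ft_force: [0.2, 1.5, -2.4]
opening: 0.541
grip_force: 29.7
```

```bash
python3 - <<'E'
from h import *
a=grab("side","pics/s10.png"); h=cv2.cvtColor(a,cv2.COLOR_BGR2HSV)
m=((h[...,1]<60)&(h[...,2]<115))[322:358,362:416]
print("\n".join("".join(".#"[int(v)] for v in r) for r in m))
E
```

```text
.....##############..#########........................
.....#########################........................
......########################........................
.......#######################........................
.......#######################........................
........#######################.......................
........########################......................
.........########################.....................
.........###########################..................
..........############################................
..........####################....####................
...........################.........####..............
..........###############............###..............
.........################.............###.............
.........###############..............###.............
.........###############...............###............
..........##############...............###............
..........#############.................##............
...........###...######.................##............
..................#####.................##............

[... 179 characters left out ...]
...######....###.....######.............
................#######....############...............
................########...###########................
................##.######.....####....................
.................#.######.............................
.................########.............................
.................#######..............................
..................##..................................
......................................................
.....................................................#
....................................................##
.................................................##.#.
..............................................####....
```

```bash
python3 - <<'E'
from h import *
f=lambda n:cv2.resize(cv2.imread(n)[270:366,352:416],(400,600),interpolation=2)
cv2.imwrite("pics/p8.png",np.clip(np.hstack([f("pics/s8.png"),f("pics/s10.png")])*1.7,0,255).astype(np.uint8))
E
```

```text
(no output)
```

View pics/p8.png

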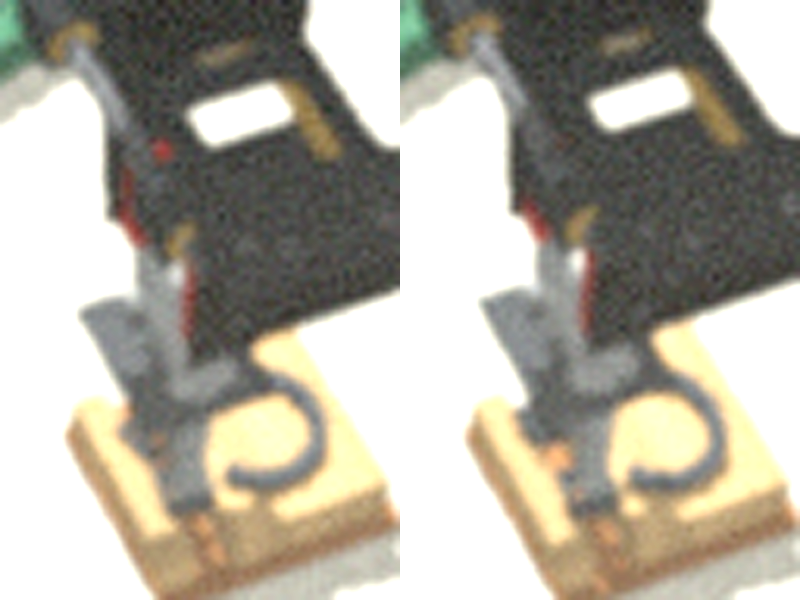

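The crops show the pliers upright with both pins in the eyelets and the ring only partly spread. At 30 N the handles stall at 51 mm because the pads bear low on the tilting handles. I'll put the pliers back in the caddy and grip them 14 mm higher for more leverage.

move_arm(moves=[0,0,0.012,0,0,0,0.012,0,0,0,0,0])

```text
t: 20.9
eef_pos: [587.7, -263.3, 128.3]
tcp_rot: [-3.141, 0.0, 0.08]
ft_force: [0.4, 0.2, -2.4]
opening: 0.545
grip_force: 29.7
```

move_arm(moves=[0,0,0,0,0,0,0,0,0,0,0,0], claw=60)

```text
t: 21.28
eef_pos: [587.8, -263.3, 128.6]
tcp_rot: [-3.142, -0.0, 0.08]
ft_force: [0.4, -0.6, -2.3]
opening: 0.631
grip_force: 12.6
```

move_arm(moves=[0,0,-0.04,0,0,0,-0.06,0,0,0,-0.2,0,0,0,-0.3,0,0,0,0,0])

```text
t: 21.9
eef_pos: [588.9, -263.9, 222.7]
tcp_rot: [3.138, -0.006, 0.08]
ft_force: [0.5, 1.1, -2.0]
opening: 0.633
grip_force: 12.5
```

```bash
python3 go.py 460.6 -287.6 124.8 -6.7; python3 - <<'E'
from h import *
a=grab("side","pics/s11.png"); h=cv2.cvtColor(a,cv2.COLOR_BGR2HSV)
m=((h[...,1]<60)&(h[...,2]<115))[326:358,362:410]
print("\n".join("".join(".#"[int(v)] for v in r) for r in m))
E
```

```text
tool mm [-124.7   38.5   97.9] norm [-0.8314  0.2567  0.6526] turn 0.1257
t 21.9 [ 588.9 -263.9  222.7] rot [179.8  -0.3   4.6] F [ 0.5  1.1 -2. ] open 60.2 grip 12.532682418823242 j6 0.97
................................................
................................................
................................................
...............................##...............
.........................###########............
.......................###############..........
......................#####......######.........
......................####..........####........
.....................####............####.......
..............#......###..............###.......
.............###.....##................###......
............#####....##.................##......
...........##...###..#..................##......
..........##.....###....................##......
..........##.....###....................##......
...........#.....###....................##......
............#...####...................###......
.............########.................####......
..............########.....#........#####.......
..............#########...##############........
...............##....##...############..........
...............##....##.....########............
................##...###........................
................##.#####........................
................########........................
.................#....##........................
................................................
................................................
................................................
................................................
................................................
...............................................#
```

move_arm(moves=[0,0,0,0.0628,0,0,0,0.0628,-0.208,0.064,0,0,-0.208,0.064,0,0,-0.208,0.064,0,0,-0.208,0.064,0,0,0,0,0.1,0,0,0,0,0,0,0,0,0])

```text
t: 23.08
eef_pos: [459.9, -286.7, 203.1]
tcp_rot: [-3.141, 0.001, -0.116]
ft_force: [-0.1, -0.9, -0.8]
opening: 0.631
grip_force: 12.4
```

```bash
python3 go.py 460.4 -287.6 124.8 -6.7
```

```text
tool mm [ 0.6  0.8 78.3] norm [0.0037 0.0055 0.5218] turn 0.0004
t 23.075 [ 459.9 -286.7  203.1] rot [-180.     0.    -6.7] F [-0.1 -0.9 -0.8] open 60.0 grip 12.421849071979523 j6 1.01
```

move_arm(moves=[0.003,0.005,0.06,0,0,0,0.1,0,0,0,0.1,0,0,0,0.1,0,0,0,0.1,0,0,0,0.045,0,0,0,0,0,0,0,0,0])

```text
t: 24.08
eef_pos: [459.9, -287.9, 128.1]
tcp_rot: [3.141, -0.001, -0.117]
ft_force: [-0.4, 0.3, -2.0]
opening: 0.633
grip_force: 12.4
```

```bash
python3 go.py 460.4 -287.6 124.8 -6.7
```

```text
tool mm [ 0.4 -0.3  3.3] norm [ 0.0029 -0.0021  0.0223] turn 0.0001
t 24.075 [ 459.9 -287.9  128.1] rot [180.   -0.   -6.7] F [-0.4  0.3 -2. ] open 60.2 grip 12.421945184469223 j6 1.01
```

move_arm(moves=[0,0,0.012,0,0,0,0.012,0,0,0,0,0])

```text
t: 24.45
eef_pos: [459.8, -287.6, 124.5]
tcp_rot: [3.142, -0.001, -0.117]
ft_force: [-0.9, 1.8, 2.3]
opening: 0.632
grip_force: 12.7
```

move_arm(moves=[0,0,0,0,0,0,0,0,0,0,-0.05,0,0,0,-0.042,0,0,0,0,0,0,0,0,0], claw=72)

```text
t: 25.2
eef_pos: [459.7, -287.7, 138.0]
tcp_rot: [-3.142, -0.0, -0.117]
ft_force: [-0.1, 0.3, -0.2]
opening: 0.757
grip_force: 0.0
```

move_arm(moves=[0,0,0,0,0,0,0,0,0,0,0,0,0,0,0,0], claw=60)

```text
t: 25.7
eef_pos: [459.7, -287.5, 138.0]
tcp_rot: [-3.141, 0.0, -0.117]
ft_force: [-1.1, 1.8, 4.5]
opening: 0.634
grip_force: 10.8
```

move_arm(moves=[0,0,-0.05,0,0,0,-0.1,0,0,0,-0.15,0,0,0,-0.2,0,0,0,-0.15,0,0,0,0,-0.0627,0,0,0,-0.0628,0,0,0,0])

```text
t: 26.7
eef_pos: [459.7, -287.8, 236.3]
tcp_rot: [3.141, -0.001, 0.08]
ft_force: [0.3, 0.1, -2.2]
opening: 0.634
grip_force: 10.3
```

```bash
python3 go.py 587.8 -263.3 180 4.6
```

```text
tool mm [129.6 -14.1  56.3] norm [ 0.8643 -0.094   0.3755] turn -0.0005
t 26.7 [ 459.7 -287.8  236.3] rot [180.   -0.    4.6] F [ 0.3  0.1 -2.2] open 60.3 grip 10.278242379426956 j6 0.81
```

move_arm(moves=[0.216,-0.0235,0,0,0.216,-0.0235,0,0,0.216,-0.0235,0,0,0.216,-0.0235,0.1,0,0,0,0.15,0,0,0,0.125,0,0,0,0,0,0,0,0,0])

```text
t: 27.7
eef_pos: [588.0, -263.5, 180.2]
tcp_rot: [3.141, -0.001, 0.079]
ft_force: [0.3, -0.0, -0.8]
opening: 0.63
grip_force: 10.0
```

```bash
python3 go.py 587.8 -263.3 142 4.6; python3 - <<'E'
from h import *
a=grab("side","pics/s12.png"); h=cv2.cvtColor(a,cv2.COLOR_BGR2HSV)
print(h[322:340,370:390,2])
y=np.array([-np.sin(.08),np.cos(.08)]);S=monitor.state();p=S["eef_pos"]
for sg in(1,-1):
    for z in(-120,-112,-104): print("pin",sg,z,proj("side",[*(p[:2]+sg*9.8*y),p[2]+z]).round(1))
E
```

```text
tool mm [-0.2 -0.2 38.2] norm [-0.0015 -0.0015  0.2547] turn -0.0007
t 27.7 [ 588.  -263.5  180.2] rot [ 1.8e+02 -1.0e-01  4.5e+00] F [ 0.3 -0.  -0.8] open 59.9 grip 10.007547587156296 j6 0.97
[[188 187 175 147 103  67  62  64  60  62  67  66  64  67  61  59  59  65
   72  82]
 [186 188 182 168 127  75  64  60  63  55  62  59  52  64  61  58  66  79
  110 128]
 [186 188 190 183 151 105  66  56  60  63  60  63  61  60  68  65  87 117
  151 173]
 [188 187 190 187 169 122  68  60  62  67  71  69  58  66  72  78 107 148
  177 186]
 [188 188 191 190 180 139  90  64  76 102 103  83  79  78  83  90 128 166
  186 184]
 [187 187 186 190 184 159 117  77 100 139 137 100  77  86  85  95 131 170
  187 189]
 [186 189 191 188 186 171 134  88 115 156 148 108  87  86  93  97 134 166
  177 172]
 [189 187 189 186 183 171 135  93 123 152 144 106  89  84  85  93 116 143
  141 136]
 [187 190 187 185 176 161 129  93 106 135 128  93  79  90  91  87  98  99
   98  86]
 [190 188 189 183 166 145 123  99 113 133 113  88  83  89  88  80  89  88
   83  74]
 [187 195 188 181 162 134 127 124 138 144 116  88  79  85  88  86  84  79
   81  88]
 [185 188 184 173 146 124 127 148 166 166 123  84  85  88  89  80  82  81
  106 123]
 [177 175 170 161 138 111 109 143 169 171 127  91  83  90  92  81  91 111
  135 160]
 [168 165 160 151 134 103  91 120 150 159 141  97  88  86  84  88 108 138
  163 176]
 [168 159 155 146 124  99  85  94 114 135 128  97  78  79  83 100 129 159
  173 177]
 [169 163 142 123 101  94  81  77  84  98  98  81  69  70  83 113 142 166
  173 175]
 [168 150 125 100  89  97 100  83  77  73  72  75  88  89 105 132 160 173
  172 173]
 [164 125  98  87 106 125 139 118  85  73  75  84 119 140 143 156 169 173
  169 171]]
pin 1 -120 [377.5 330.3]
pin 1 -112 [377.7 327.9]
pin 1 -104 [377.9 325.5]
pin -1 -120 [381.8 337.6]
pin -1 -112 [382.  335.3]
pin -1 -104 [382.2 332.9]
```

move_arm(moves=[-0.001,-0.001,0.08,0,0,0,0.08,0,0,0,0.03,0,0,0,0.02,0,0,0,0,0,0,0,0.02,0,0,0,0.02,0,0,0,0,0,0,0,0,0])

```text
t: 28.88
eef_pos: [587.6, -263.1, 141.8]
tcp_rot: [-3.142, -0.0, 0.08]
ft_force: [-0.1, 0.1, -2.2]
opening: 0.632
grip_force: 10.0
```

move_arm(moves=[0,0,0,0,0,0,0,0,0,0,0,0,0,0,0,0], claw=50)

```text
t: 29.38
eef_pos: [587.8, -262.6, 142.2]
tcp_rot: [-3.141, -0.001, 0.08]
ft_force: [-0.8, 4.4, 6.0]
opening: 0.525
grip_force: 25.1
```

move_arm(moves=[0,0,-0.007,0,0,0,-0.007,0,0,0,0,0,0,0,0,0])

```text
t: 29.88
eef_pos: [587.5, -263.2, 143.6]
tcp_rot: [-3.142, 0.0, 0.08]
ft_force: [-0.2, -0.1, -2.5]
opening: 0.528
grip_force: 20.1
```

move_arm(moves=[0,0,0,0,0,0,0,0,0,0,0,0,0,0,0,0], claw=44)

```text
t: 30.38
eef_pos: [587.6, -263.1, 143.8]
tcp_rot: [-3.141, 0.0, 0.08]
ft_force: [0.2, -0.1, -1.9]
opening: 0.463
grip_force: 23.1
```

move_arm(moves=[0,0,0,0,0,0,0,0,0,0,0,0,0,0,0,0], claw=38)

```text
t: 30.88
eef_pos: [587.6, -263.1, 143.8]
tcp_rot: [-3.142, -0.0, 0.08]
ft_force: [-1.5, -0.3, -2.5]
opening: 0.404
grip_force: 26.4
```

move_arm(moves=[0,0,0,0,0,0,0,0,0,0,0,0,0,0,0,0], claw=25)

```text
t: 31.38
eef_pos: [587.6, -263.1, 143.8]
tcp_rot: [-3.142, -0.0, 0.08]
ft_force: [0.7, 0.2, -3.0]
opening: 0.371
grip_force: 28.7
```

```bash
python3 go.py 587.8 -263.3 142 4.6; python3 - <<'E'
from h import *
a=grab("side","pics/s13.png"); h=cv2.cvtColor(a,cv2.COLOR_BGR2HSV)
m=((h[...,1]<60)&(h[...,2]<115))[318:360,358:412]
print("\n".join("".join(".#"[int(v)] for v in r) for r in m))
E
```

```text
tool mm [0.2 0.2 1.8] norm [0.0013 0.0014 0.0122] turn -0.0001
t 31.375 [ 587.6 -263.1  143.8] rot [-180.    -0.     4.6] F [ 0.7  0.2 -3. ] open 35.3 grip 28.710379488766193 j6 0.97
.........#############.#....#######...................
.......###############.......####.....................
.......###############.........#......................
........##############........##......................
........##############.......###......................
.........###############.########.....................
..........#######################.....................
..........########################....................
...........########################...................
...........########################...................
............########################..................
............#########################.................
.............##########################...............
.............###########################..............
............#############################.............
..........#######################.....####............
..........#####################......
[... 692 characters left out ...]
..........#####..........#####..........
........................#####...##..#######...........
.......................######...##########............
......................#######....#######..............
......................########...#....................
.....................#########........................
......................##.######.......................
......................##.######.......................
......................#########.......................
.......................####..........................#
.......................####.......................####
...............................................###....
............................................####......
```

move_arm(moves=[0,0,-0.02,0,0,0,-0.04,0,0,0,-0.08,0,0,0,-0.15,0,0,0,-0.15,0,0,0,-0.06,0,0,0,0,0,0,0,0,0])

```text
t: 32.42
eef_pos: [587.3, -262.9, 218.0]
tcp_rot: [-3.141, 0.001, 0.08]
ft_force: [0.8, 0.5, -1.1]
opening: 0.374
grip_force: 28.7
```

```bash
python3 go.py 587.8 -263.3 142 4.6; python3 - <<'E'
from h import *
S=monitor.state();p=S["eef_pos"]; rz=p[2]-113; print("ring z guess",rz)
y=np.array([-np.sin(.08),np.cos(.08)]);x=np.array([np.cos(.08),np.sin(.08)])
a=grab("side","pics/s14.png"); grab("top","pics/t14.png"); h=cv2.cvtColor(a,cv2.COLOR_BGR2HSV)
pt=lambda dx,dy,dz:proj("side",[*(p[:2]+dx*x+dy*y),rz+dz]).round(1)
print("pins",pt(0,28,0),pt(0,-28,0),"bow",pt(54,0,0),"axis",pt(30,0,0),"rim",pt(27,23,0),pt(27,-23,0))
c=pt(27,0,0).astype(int); m=((h[...,1]<60)&(h[...,2]<115))[c[1]-28:c[1]+34,c[0]-34:c[0]+34]; print("origin",c-[34,28])
print("\n".join("".join(".#"[int(v)] for v in r) for r in m))
E
```

```text
tool mm [ 0.5  0.4 76. ] norm [0.0031 0.0026 0.5066] turn -0.0
t 32.425 [ 587.3 -262.9  218. ] rot [-1.8e+02  1.0e-01  4.6e+00] F [ 0.8  0.5 -1.1] open 35.6 grip 28.70804864913225 j6 0.97
ring z guess 104.993040770383
pins [374.2 309.9] [386.6 331. ] bow [404.9 312. ] axis [394.  315.7] rim [387.5 307.7] [398.  324.8]
origin [358 288]
..................#####..###################...................#####
..................#####...#######.#######......................#####
..................#####..#############..........................####
..................#####..###..##.##............................#####
..................#####..#.....................................#.###
............############.......................................#..##
.........##############........................................##..#
........############.##.........................................#...
........################.........#..............................##..
.........###############......####...............................#..
.........#################..#######...............................#.
....
[... 2814 characters left out ...]
..........
....................................................................
....................................................................
....................................................................
....................................................................
....................................................................
....................................................................
....................................................................
....................................................................
....................................................................
....................................................................
```

```bash
python3 - <<'E'
from h import *
p=np.array([587.3,-262.9]); rz=105
y=np.array([-np.sin(.08),np.cos(.08)]);x=np.array([np.cos(.08),np.sin(.08)])
th=np.radians(np.arange(-130,131,5))
for tilt in(-6,0,6,12):   # deg, bow down positive
  for r,cx in((25,28),):
    q=np.array([proj("side",[*(p+(cx+r*np.cos(t))*x+r*np.sin(t)*y),rz+2.5-np.tan(np.radians(tilt))*(cx+r*np.cos(t))]) for t in th])
    print(tilt,"right",q[q[:,0].argmax()].round(1),"bottom",q[q[:,1].argmax()].round(1))
E
```

```text
-6 right [406.1 313.9] bottom [393.6 324.8]
0 right [405.9 316.5] bottom [394.7 325.4]
6 right [405.7 318.1] bottom [394.6 326. ]
12 right [405.5 319.8] bottom [395.6 326.7]
```

```bash
python3 - <<'E'
from h import *
y=np.array([-np.sin(.08),np.cos(.08)]);x=np.array([np.cos(.08),np.sin(.08)])
def pred(p,z,r=25,cx=28):
    th=np.radians(np.arange(-130,100,2)); q=np.array([proj("side",[*(np.array(p)+(cx+r*np.cos(t))*x+r*np.sin(t)*y),z]) for t in th])
    return q[q[:,0].argmax()],q[q[:,1].argmax()]
def meas(f,R,B):
    g=cv2.GaussianBlur(cv2.cvtColor(cv2.imread(f),cv2.COLOR_BGR2GRAY),(3,3),0).astype(float); g=cv2.resize(g,None,fx=4,fy=4,interpolation=cv2.INTER_CUBIC)
    # band minimum along rows near the right extreme and along columns near the bottom
    out=[]
    u,v=R; rows=np.arange(int(v)-4,int(v)+8); c0=int(u)-6
    for r in rows:
        s=g[4*r+2,4*c0:4*(c0+12)]; out.append(c0+s.argmin()/4)
    k=np.polyfit(rows,out,2); vr=-k[1]/2/k[0]; ur=np.polyval(k,vr)
    u,v=B; cols=np.arange(int(u)-3,int(u)+5); r0=int(v)-5; o2=[]
    for c in cols: s=g[4*r0:4*(r0+11),4*c+2]; o2.append(r0+s.argmin()/4)
    k=np.polyfit(cols,o2,2); ub=-k[1]/2/k[0]; return (round(ur,2),round(vr,2)),(round(ub,2),round(np.polyval(k,ub),2)),np.round(o2,1)
for f,p,z in(("pics/s13.png",(587.6,-263.1),28.5),("pics/s14.png",(587.3,-262.9),102.7)):
    R,B=pred(p,z,22,28); print(f,"pred",R.round(2),B.round(2),"meas",*meas(f,R,B))
E
```

```text
pics/s13.png pred [401.47 339.69] [391.62 347.7 ] meas (np.float64(401.94), np.float64(342.43)) (np.float64(393.0), np.float64(349.43)) [352.8 352.8 349.8 349.8 349.8 349.8 349.8 349.8]
pics/s14.png pred [404.2  317.51] [393.93 325.63] meas (np.float64(404.49), np.float64(318.9)) (np.float64(394.7), np.float64(326.77)) [330.8 327.5 327.2 327.2 327.2 327.2 327.2 327. ]
```

```bash
cat >> h.py <<'E'
def ringpts(op=0.3,r=20.4):
    # centre line of the spread ring, clip frame: right arm (lower in side view), bow, left arm
    P=[]
    for t in np.radians(np.arange(-140,141,2)):
        q=np.array([r*np.cos(t),r*np.sin(t)]); s=np.sign(q[1])
        if abs(q[1])>6 or q[0]<0:
            a=-s*-op; R=np.array([[np.cos(a),-np.sin(a)],[np.sin(a),np.cos(a)]])
            R=R if s*(R@np.array([-52,3.8*s]))[1]>3.8 else R.T
            q=np.array([19,6*s])+R@(q-[19,6*s])
        P.append(q)
    return np.array(P)
E
python3 - <<'E'
from h import *
P=ringpts(); print(P[::35].round(1))
y=np.array([-np.sin(.08),np.cos(.08)]);x=np.array([np.cos(.08),np.sin(.08)])
for f,p,z in(("s13",(587.6,-263.1),28.5),("s14",(587.3,-262.9),102.7)):
    q=np.array([proj("side",[*(np.array(p)+(30+a)*x+b*y),z]) for a,b in P])
    print(f,"R",q[q[:,0].argmax()].round(2),P[q[:,0].argmax()].round(1),"B",q[(q[:,1]-1e3*(P[:,0]<-6)).argmax()].round(2))
E
```

```text
[[-12.  -23. ]
 [ 11.4 -22.1]
 [ 20.4   0. ]
 [ 11.4  22.1]
 [-12.   23. ]]
s13 R [402.46 341.47] [ 17.3 -15.1] B [394.91 348.99]
s14 R [405.26 319.31] [ 17.3 -15.1] B [397.38 326.93]
```

move_arm(moves=[-0.038,-0.15,0,0,-0.038,-0.29,0,0,-0.038,-0.34,0,0,-0.038,-0.34,0,0,-0.038,-0.29,0,0,-0.038,-0.2,0,0,-0.037,-0.156,0,0,0,0,0.04,0,0,0,0.04,0,0,0,0,0])

```text
t: 33.78
eef_pos: [526.7, -3.0, 206.0]
tcp_rot: [-3.141, 0.001, 0.079]
ft_force: [1.0, -0.2, -2.6]
opening: 0.373
grip_force: 28.7
```

move_arm(moves=[0,0,0,0,0,0,0,0])

```text
t: 34.02
eef_pos: [526.9, -2.6, 206.9]
tcp_rot: [-3.142, -0.0, 0.08]
ft_force: [0.5, 0.4, -1.4]
opening: 0.372
grip_force: 28.7
```

```bash
python3 go.py 526.4 -2.1 203 4.6; python3 - <<'E'
from h import *
S=monitor.state();p=S["eef_pos"]; rz=p[2]-115.3; P=ringpts()
y=np.array([-np.sin(.08),np.cos(.08)]);x=np.array([np.cos(.08),np.sin(.08)])
a=grab("side","pics/s15.png"); grab("top","pics/t15.png"); h=cv2.cvtColor(a,cv2.COLOR_BGR2HSV)
q=np.array([proj("side",[*(p[:2]+(30+u)*x+v*y),rz]) for u,v in P])
print("ring z",rz,"pred R",q[q[:,0].argmax()].round(1),"B",q[(q[:,1]-1e3*(P[:,0]<-6)).argmax()].round(1),"pins",[proj("side",[*(p[:2]+s*28*y),rz]).round(1) for s in(1,-1)])
print("spindle top pred",proj("side",[552.3,0,73.5]),"+-10 x",proj("side",[562.3,0,73.5]),proj("side",[542.3,0,73.5]))
g=cv2.cvtColor(a,cv2.COLOR_BGR2GRAY)[224:262,300:348]; print("origin 300,224")
print("\n".join("".join(" .:-=+*#%@"[9-min(9,int(v)//20)] for v in r) for r in g))
E
```

```text
tool mm [-0.4 -0.5  3.9] norm [-0.0029 -0.0034  0.0259] turn -0.0003
t 34.025 [526.9  -2.6 206.9] rot [-180.    -0.     4.6] F [ 0.5  0.4 -1.4] open 35.4 grip 28.710662573575974 j6 1.36
ring z 91.57804882847721 pred R [335.5 241.4] B [327.9 247.7] pins [array([309.3, 235.3]), array([318.1, 251.3])]
spindle top pred [324.17833223 245.62137392] +-10 x [328.3138681  244.66601746] [320.03050245 246.57957042]
origin 300,224
:-+********************+-::.::::::::..::::.:::::
.:=*********************+-:::::..:::::::..::::::
.:-+************+***####*=::..:..::::::..:::::::
.::=**********+****######+-:.:.:::.:.:::::::::::
..:-+**************######*=:::::..:.::::::::::.:
...:=****###*#****######*+-:::::...:::...::::::.
...:-+**###############*+=-:::::::::....::::::..
....:=*############*****++=====-:::.::..:::::::.
:...:-+#####**##*************++=-::.....::.:::::
.:...:=*###*+=+**********#******=-::....:.::::::
.:..:-=*##**=-=***++=+**********+=-::...:.::::::
...:-=+*#*++=-=**++=-=++++++*****++-::::.....:.:
....-+++*+==+=+***+==+++++++++*****+=-:::....::.
:...:===++=+******+++++++++++++*****+=-:
[... 484 characters left out ...]
*+++=-:::::-=+
++++++++++++++******+=+#######****++++=-::::--=+
=--==+++++++**#******++*********++++++=------==+
::::-=++++++*##*****##+*+****+++++++*+===-====++
::::-==+++++*##***#*##*++++++*+++++*+++=====++++
:::--=+++++++*##*####**+++++++**++++++++++++=++*
----==+++++++**#####**++++++****++++++**++++++**
--====+**+++++***###**++++******++++++****++***#
====++***+++++++****#**********+=+++++******###*
===+++***+++++++++****###**#***+===+++++********
++++++***+++++=-=+*************+=-=++++++++++*++
++++****++++++=--+*************+=-==++++++++++++
********++++++---+*************+=--=+++++++++++*
*******++++++=---+*************+=--=++*+++++++++
*+*++++++++++=---=**************+===+++++++++===
```

move_arm(moves=[-0.004,-0.004,0.04,0,0,0,0.05,0,0,0,0.04,0,0,0,0.016,0,0,0,0,0,0,0,0,0])

```text
t: 34.88
eef_pos: [526.2, -1.7, 185.1]
tcp_rot: [3.142, -0.0, 0.08]
ft_force: [-0.1, 0.7, -2.8]
opening: 0.376
grip_force: 28.7
```

```bash
python3 go.py 526.2 -2.1 171.3 4.6; python3 - <<'E'
from h import *
S=monitor.state();p=S["eef_pos"]; rz=p[2]-114.8; P=ringpts(); print(S["moment"].round(2))
y=np.array([-np.sin(.08),np.cos(.08)]);x=np.array([np.cos(.08),np.sin(.08)])
a=grab("side","pics/s16.png")
q=np.array([proj("side",[*(p[:2]+(30+u)*x+v*y),rz]) for u,v in P])
print("ring z",rz,"pred R",q[q[:,0].argmax()].round(1),"B",q[(q[:,1]-1e3*(P[:,0]<-6)).argmax()].round(1))
g=cv2.cvtColor(a,cv2.COLOR_BGR2GRAY)[230:268,304:346]; print("origin 304,230")
print("\n".join("".join(" .:-=+*#%@"[9-min(9,int(v)//20)] for v in r) for r in g))
E
```

```text
tool mm [-0.   0.4 13.8] norm [-0.0003  0.0026  0.0918] turn -0.0
t 34.875 [526.2  -1.7 185.1] rot [180.   -0.    4.6] F [-0.1  0.7 -2.8] open 35.7 grip 28.710810653865337 j6 1.36
[-0.07  0.2   0.03]
ring z 70.26684443550953 pred R [335.1 247.8] B [327.7 254.1]
origin 304,230
***********+******+=::.::::::..:.....::::.
*******************+-:::-=--::......::::..
********************=--==++=-:......::.:.:
********+********###*+++++++=-:......:::::
+**************######***+++++=-::.......::
+*************########*+++++++=-:::.......
=****#####****########*++++++++==-::......
-+*#################****+++++++++=-:......
:=*############*#*#*****+*++++++++=-::....
:-+########*#****#****#****++++++++=-::..:
.-=*####********+==++**#****++++++++=-:::.
:-+*###******++=----==+*******+++++++=-:::
-=*###*******+=--:--==+++*****+++++++++=-:
-+**###******++-----===+++*****+++++++++=-
-+***#*###**+++=------==++*****++++++++++=
=****###******+=--------=++*****++++=---==
+***#*********+=--------=+++***+*++=-:::--
+++***++++****+=--------=++++***++=-:::::-
+++*+++++++***+==------==++++***++=-:::---
=+++++++++****++==---==++++++****+=------=
-=++++++++****+++====+++++++*****+==-=-===
-==++++++++****+++++++++*++******++======+
-==++++++++****++++++++********+**+++===++
-=+++++++++****+++**#*##*******++++*++++++
=++**+++++*********######*****++++********
=+***+++**********#########+=++++++*****#*
+++**+++**#*****########***+==+++++*+*****
++***+++*#*++***###********+--=+++++++++**
+***+++++**++*####*********+=--=++++++++++
****+++++*****###**********+=--=++++++++++
**+++++++++**###***********+=--=++++++++++
+++++++++==++******+*+******+===+++++++++=
+++++++++=====**************+++++++++++=--
++++++++++++==+*****************++++++=-::
++++++++++++++***+****************++++-:::
++++++++++**+++***+************#**+++=-:::
=-==+++++***+++**+*************##***++=---
:::-==++**#*****+************####****+=---
```

move_arm(moves=[0,0.002,0.02,0,0,0,0.02,0,0,0,0,0,0,0,0,0])

```text
t: 35.42
eef_pos: [526.1, -2.0, 178.9]
tcp_rot: [-3.141, 0.0, 0.08]
ft_force: [-0.9, -0.3, -2.4]
opening: 0.374
grip_force: 28.7
```

```bash
python3 go.py 526.2 -2.1 171.3 4.6; python3 -c "
from h import *
print(monitor.state()['moment'].round(2))"
```

```text
tool mm [0.  0.1 7.6] norm [0.0003 0.0009 0.0507] turn -0.0
t 35.425 [526.1  -2.  178.9] rot [-180.     0.     4.6] F [-0.9 -0.3 -2.4] open 35.6 grip 28.71086820960045 j6 1.36
[-0.06  0.23  0.02]
```

move_arm(moves=[0,0,0.02,0,0,0,0.02,0,0,0,0.011,0,0,0,0,0,0,0,0,0])

```text
t: 36.05
eef_pos: [526.2, -2.0, 171.3]
tcp_rot: [-3.142, -0.0, 0.08]
ft_force: [0.2, 0.4, -1.8]
opening: 0.371
grip_force: 28.7
```

```bash
python3 go.py 526.2 -2.1 171.3 4.6; python3 - <<'E'
from h import *
S=monitor.state();p=S["eef_pos"]; rz=p[2]-114.8; P=ringpts(); print(S["moment"].round(2))
y=np.array([-np.sin(.08),np.cos(.08)]);x=np.array([np.cos(.08),np.sin(.08)])
a=grab("side","pics/s17.png")
for dz in(-3,0,3):
    q=np.array([proj("side",[*(p[:2]+(30+u)*x+v*y),57+dz]) for u,v in P]); print(57+dz,"pred R",q[q[:,0].argmax()].round(1),"B",q[(q[:,1]-1e3*(P[:,0]<-6)).argmax()].round(1))
g=cv2.cvtColor(a,cv2.COLOR_BGR2GRAY)[236:272,304:346]; print("origin 304,236")
print("\n".join("".join(" .:-=+*#%@"[9-min(9,int(v)//20)] for v in r) for r in g))
print("spindle",[(z,proj("side",[552.3,0,z]).round(1).tolist()) for z in(73.5,64.5,57)])
E
```

```text
tool mm [0.  0.1 0. ] norm [0.0002 0.0008 0.0001] turn -0.0
t 36.05 [526.2  -2.  171.3] rot [-180.    -0.     4.6] F [ 0.2  0.4 -1.8] open 35.3 grip 28.710334114730358 j6 1.36
[-0.09  0.16  0.03]
54 pred R [335.2 252.8] B [327.8 259.1]
57 pred R [335.2 251.9] B [327.8 258.2]
60 pred R [335.2 251. ] B [327.8 257.3]
origin 304,236
*********************+++++++++++=-:.......
******************##**+++++++++++=-:......
****************#####**+++++++++++=-:.....
+**************#######*++++++++++++=-:....
=*************########*+++++++++++++=-::..
-+**#####***#*######***++++++++++++++=-::.
:=*###############*******++++++++++++++=-:
:=+###########****+++++***+*++++++++++++=-
-=*######*******++=---=++****+++++++++=++=
=+*#####******++=------=++***+++++++=---==
+**####*******+=--------=++**++++++=-:::--
+***#********++=--------=+++***+++=-:::::-
+***##********+==------==++****+++=-::::--
=+***####***+*++==----=+++++****++=------=
-=**###*******++++===+++++++*****+=---====
-=+*****+++***++++++++++++++*****++=======
--++++++++*****+++++++++++++*+***++++=====
-=+++++++++***+++++++++++**++*******++
[... 157 characters left out ...]
*******++++++++*+++
****++++++=++******#####*****+==++++++++++
*#**++++*++********#######***+==++*+++++++
***++++++*************###****+++++++++++++
++++++++**#*****##**************++++++++++
+++++++++*#**######*+************++++++=--
++++++++**########****************++++=-::
++++++****#######***************#***++=::.
++=++******###*+******++************+=-:::
--==++******#*+=+++***************##*+----
:::-=++****#**+==++***+********#**##*+=---
..::-=+***##**++++**+*******###****#**+===
:::--=++****###*+**********####****##*++=+
::---=++++++**#*******#*#*#####*##*****+++
---==++++++++*********########*#*##******+
spindle [(73.5, [324.2, 245.6]), (64.5, [324.2, 248.4]), (57, [324.3, 250.6])]
```

```bash
python3 -c "
from h import *
print(order.job_done())"
```

```text
the job is handed in; nothing more can be done
None
```

The job is handed in: both balls sit in the empty wells, and the squeezed pliers hold the spread ring around the groove, at about 57 mm by estimate (roughly ±1 mm) and with no contact force showing when handed in at about 36 s.

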